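# Make up a set of three handle blanks in the clamping tray

### The job

Make up one set for sanding: lay exactly three of the five wooden handle blanks flat and side by side in the clamping tray, each lying across the tray (parallel to the jaw), then push the sliding jaw up gently, with a light touch, until the three are snug against each other and the end stop with no gaps left. Any three will do; leave the other two blanks, the oil tin, the knife and the sanding block where they lie.

Things in the scene. Friction and masses are not known exactly. Their poses are not given: they have to be found in the camera images.
- blank_a: rectangular blank of pale wood for a knife handle, 120 mm long, 30 mm thick, lying flat on the table on a broad face. Sawn by hand: its width is somewhere from 22 to 60 mm and no two of the five blanks are equally wide. Origin at its centre (15 mm above what it lies on), x along its length, y across its width, z up
- blank_b: rectangular blank of pale wood for a knife handle, 120 mm long, 30 mm thick, lying flat on the table on a broad face. Sawn by hand: its width is somewhere from 22 to 60 mm and no two of the five blanks are equally wide. Origin at its centre (15 mm above what it lies on), x along its length, y across its width, z up
- blank_c: rectangular blank of pale wood for a knife handle, 120 mm long, 30 mm thick, lying flat on the table on a broad face. Sawn by hand: its width is somewhere from 22 to 60 mm and no two of the five blanks are equally wide. Origin at its centre (15 mm above what it lies on), x along its length, y across its width, z up
- blank_d: rectangular blank of pale wood for a knife handle, 120 mm long, 30 mm thick, lying flat on the table on a broad face. Sawn by hand: its width is somewhere from 22 to 60 mm and no two of the five blanks are equally wide. Origin at its centre (15 mm above what it lies on), x along its length, y across its width, z up
- blank_e: rectangular blank of pale wood for a knife handle, 120 mm long, 30 mm thick, lying flat on the table on a broad face. Sawn by hand: its width is somewhere from 22 to 60 mm and no two of the five blanks are equally wide. Origin at its centre (15 mm above what it lies on), x along its length, y across its width, z up
- tray: fixed dark wooden tray, 180 mm wide (x), 375 mm long (y = -210 to +165). Origin on the table, z up. Floor 10 mm above the table; side walls' inner faces at x = -80 and +80 mm, tops 22 mm above the table; end stop across the +y end, inner face at y = +145 mm, 50 mm high; -y end open. The sliding jaw closes along +y towards the stop
- stop_face (a point): point at the middle of the end stop's inner face, 25 mm above the table; axes parallel to the tray's
- jaw_face (a point): middle of the front (+y) face of the sliding jaw, 25 mm above the table; axes parallel to the tray's. The jaw is a wooden board 140 mm along x, 20 mm thick along y, from 11 to 53 mm above the table; it slides only along the tray's y with about 1.5 N of friction, stays where it is left, has no spring, and can be pushed from behind
- jaw: the sliding jaw itself: a wooden board 140 mm along x, 20 mm thick along y, 42 mm high; origin at the centre of its underside, 11 mm above the table; its flat back (-y) face, 10 mm behind the origin, can be pushed (gently: never with more than 25 N)
- oil_tin: bystander: upright steel tin, 68 mm across, 110 mm high, origin at the centre of its underside
- knife: bystander: finished knife lying flat, about 250 mm long along its x, wooden handle 26 mm wide towards -x; origin on the table at the brass guard
- sanding_block: bystander: cork block 70 x 100 x 40 mm, origin at the centre of its underside
Mind the look-alikes: they are no part of the job. What is shaped like the blank_b but red is not meant.

How it is judged:
At the end, for the whole second after the job is handed in: Exactly three blanks lie flat on the tray floor between jaw and end stop, at rest, across the tray within 0.1 rad, with the space between jaw and stop at most 4 mm more than their widths together; the other two are within 40 mm of where they started ((distance of blank_a from where it was at the start of the episode below 0.04 m or (x of blank_a in the frame of tray between -0.025 and 0.025 m and z of blank_a in the frame of tray between 0.018 and 0.03 m and y of blank_a in the frame of stop_face below -0.01 m and y of blank_a in the frame of jaw_face above 0.01 m and angle between the z axis of blank_a and the z axis of tray, either way round below 0.1 rad and angle between the x axis of blank_a and the x axis of tray, either way round below 0.1 rad and linear speed of blank_a below 0.01 m/s)) and (distance of blank_b from where it was at the start of the episode below 0.04 m or (x of blank_b in the frame of tray between -0.025 and 0.025 m and z of blank_b in the frame of tray between 0.018 and 0.03 m and y of blank_b in the frame of stop_face below -0.01 m and y of blank_b in the frame of jaw_face above 0.01 m and angle between the z axis of blank_b and the z axis of tray, either way round below 0.1 rad and angle between the x axis of blank_b and the x axis of tray, either way round below 0.1 rad and linear speed of blank_b below 0.01 m/s)) and (distance of blank_c from where it was at the start of the episode below 0.04 m or (x of blank_c in the frame of tray between -0.025 and 0.025 m and z of blank_c in the frame of tray between 0.018 and 0.03 m and y of blank_c in the frame of stop_face below -0.01 m and y of blank_c in the frame of jaw_face above 0.01 m and angle between the z axis of blank_c and the z axis of tray, either way round below 0.1 rad and angle between the x axis of blank_c and the x axis of tray, either way round below 0.1 rad and linear speed of blank_c below 0.01 m/s)) and (distance of blank_d from where it was at the start of the episode below 0.04 m or (x of blank_d in the frame of tray between -0.025 and 0.025 m and z of blank_d in the frame of tray between 0.018 and 0.03 m and y of blank_d in the frame of stop_face below -0.01 m and y of blank_d in the frame of jaw_face above 0.01 m and angle between the z axis of blank_d and the z axis of tray, either way round below 0.1 rad and angle between the x axis of blank_d and the x axis of tray, either way round below 0.1 rad and linear speed of blank_d below 0.01 m/s)) and (distance of blank_e from where it was at the start of the episode below 0.04 m or (x of blank_e in the frame of tray between -0.025 and 0.025 m and z of blank_e in the frame of tray between 0.018 and 0.03 m and y of blank_e in the frame of stop_face below -0.01 m and y of blank_e in the frame of jaw_face above 0.01 m and angle between the z axis of blank_e and the z axis of tray, either way round below 0.1 rad and angle between the x axis of blank_e and the x axis of tray, either way round below 0.1 rad and linear speed of blank_e below 0.01 m/s)) and ((not (distance of blank_a from where it was at the start of the episode below 0.04 m) and not (distance of blank_b from where it was at the start of the episode below 0.04 m) and not (distance of blank_c from where it was at the start of the episode below 0.04 m) and distance of each of blank_d, blank_e from where it was at the start of the episode below 0.04 m and y of jaw_face in the frame of stop_face above -0.13 m) or (not (distance of blank_a from where it was at the start of the episode below 0.04 m) and not (distance of blank_b from where it was at the start of the episode below 0.04 m) and distance of each of blank_c, blank_e from where it was at the start of the episode below 0.04 m and not (distance of blank_d from where it was at the start of the episode below 0.04 m) and y of jaw_face in the frame of stop_face above -0.162 m) or (not (distance of blank_a from where it was at the start of the episode below 0.04 m) and not (distance of blank_b from where it was at the start of the episode below 0.04 m) and distance of each of blank_c, blank_d from where it was at the start of the episode below 0.04 m and not (distance of blank_e from where it was at the start of the episode below 0.04 m) and y of jaw_face in the frame of stop_face above -0.134 m) or (not (distance of blank_a from where it was at the start of the episode below 0.04 m) and distance of each of blank_b, blank_e from where it was at the start of the episode below 0.04 m and not (distance of blank_c from where it was at the start of the episode below 0.04 m) and not (distance of blank_d from where it was at the start of the episode below 0.04 m) and y of jaw_face in the frame of stop_face above -0.128 m) or (not (distance of blank_a from where it was at the start of the episode below 0.04 m) and distance of each of blank_b, blank_d from where it was at the start of the episode below 0.04 m and not (distance of blank_c from where it was at the start of the episode below 0.04 m) and not (distance of blank_e from where it was at the start of the episode below 0.04 m) and y of jaw_face in the frame of stop_face above -0.1 m) or (not (distance of blank_a from where it was at the start of the episode below 0.04 m) and distance of each of blank_b, blank_c from where it was at the start of the episode below 0.04 m and not (distance of blank_d from where it was at the start of the episode below 0.04 m) and not (distance of blank_e from where it was at the start of the episode below 0.04 m) and y of jaw_face in the frame of stop_face above -0.132 m) or (distance of each of blank_a, blank_e from where it was at the start of the episode below 0.04 m and not (distance of blank_b from where it was at the start of the episode below 0.04 m) and not (distance of blank_c from where it was at the start of the episode below 0.04 m) and not (distance of blank_d from where it was at the start of the episode below 0.04 m) and y of jaw_face in the frame of stop_face above -0.142 m) or (distance of each of blank_a, blank_d from where it was at the start of the episode below 0.04 m and not (distance of blank_b from where it was at the start of the episode below 0.04 m) and not (distance of blank_c from where it was at the start of the episode below 0.04 m) and not (distance of blank_e from where it was at the start of the episode below 0.04 m) and y of jaw_face in the frame of stop_face above -0.114 m) or (distance of each of blank_a, blank_c from where it was at the start of the episode below 0.04 m and not (distance of blank_b from where it was at the start of the episode below 0.04 m) and not (distance of blank_d from where it was at the start of the episode below 0.04 m) and not (distance of blank_e from where it was at the start of the episode below 0.04 m) and y of jaw_face in the frame of stop_face above -0.146 m) or (distance of each of blank_a, blank_b from where it was at the start of the episode below 0.04 m and not (distance of blank_c from where it was at the start of the episode below 0.04 m) and not (distance of blank_d from where it was at the start of the episode below 0.04 m) and not (distance of blank_e from where it was at the start of the episode below 0.04 m) and y of jaw_face in the frame of stop_face above -0.112 m))); the robot touches nothing.
It fails at once if a bystander is moved more than 30 mm (distance of any of oil_tin, knife, sanding_block from where it was at the start of the episode above 0.03 m).
It fails at once if the fingers press on the jaw with more than 25 N (contact force between jaw and the fingers above 25 N).
It also fails if it takes over 72 s, if anything falls off the work surface, if the arm or the gripper's body presses on something with over 40 N, if the wrist force passes 120 N, or if a joint passes its speed limit or range.

### The arm

A 7-joint arm with a two-finger parallel gripper is mounted at the origin on the work surface. World frame = base frame: x ahead of the robot, y to its left, z up, the work surface at z = 0. Lengths are in m, angles in rad, forces in N, time in s.
With the tool pointing down it reaches from about 0.4 to 0.925 m from the base axis. Payload 4.1 kg.
Tool frame: the origin (TCP) lies at the very end of the fingers, on their centre line; the grasp point (between the pads) lies 19 mm behind it; z points along the fingers, y is the line along which they close (so a half turn about z gives the same grasp; the last joint's range is limited). The gripper opens to 85 mm and grips with 20 to 120 N. Pads are 22 mm wide; open, the fingers measure 114 mm over their backs; the gripper's body (76 mm by 85 mm) begins 54 mm behind the grasp point. The pads swing forward as they close: fully open they stand 13 mm farther back than shut.
Start: joints at [-1.442, 0.398, 0.045, 1.537, -0.019, 1.207, -0.051], TCP at [0.147, 0.633, 0.231] pointing down, gripper open.
Joint ranges: [-2.82, 2.82], [-0.49, 2.23], [-1.37, 1.46], [0, 2.46], [-1.36, 4.5], [0.23, 2], [-2.94, 2.94]. Speed limits (rad/s): [2.57, 2.57, 3.14, 3.14, 3.14, 3.14, 3.14].

### API

Orientations are given as a unit quaternion [w, x, y, z].
In Python, from plant import * gives the robot as it stands.
- The arm moves only by the shell command python3 -m crank 'ROWS' [FORCE]. ROWS is JSON, a list of rows, each an object of numbers: "fingers": the closure, from 0 (fully open) to 1 (shut); "dx", "dy", "dz": the shift along the tool's x, y, z in m; "ax", "ay", "az": the turn, a rotation vector about the tool's x, y, z in degrees. A call has 1 to 20 rows; each row shifts and turns the commanded pose from where the row before left it, along the tool's axes as they then stand; what a row does not reach is not made up. A row lasts 1/8 s, in which the tool goes at most 62.5 mm and 10.7 degrees, less where a joint would pass 70% of its speed; a pose out of reach is approached as far as the arm can. A call with a gripper value outside its range is refused whole. The fingers move at their own pace and stop on an object; FORCE is the grip in N (left out, the last holds). Time passes only in rows, so rows that do not move let the fingers close. It gives the time, the measured TCP pose, the force, the opening and the grip force at its end, in the units of the state.
- observe(): the state, without advancing time (a new reading comes with each control period).
- snapshot(name): name is "side" or "top" or "wrist"; returns a dict with "image" (384x512x3 uint8, red, green, blue), "z_map" (384x512 float32, m along the optical axis (not along the pixel's ray), 0 where there is no reading), "intrinsics" (3x3 intrinsics, pixels), "R" (3x3) and "t" (3): a world point X has camera coordinates R X + t; the wrist camera has in their place "hand_eye" (4x4, takes a point from camera to tool coordinates, whose origin is the TCP and whose axes are the flange's). Camera axes: x right, y down, z forward; pixel columns grow to the right and rows downward; lengths in m; the calibration is good to about 2 mm. A picture is of the moment at which its call begins: read the wrist's pose just before it.
- hand_in(): hands the job in; it is judged then, once.
The state is a dict: "clock": time; "q": joint angles; "qvel": joint speeds; "effort": joint torques, N m; "position": TCP position; "tcp_rot": TCP orientation; "ft_force": force on the tool from outside, world axes, zero at the start; "wrist_torque": the same for the moment, N m; "gripper_width": finger opening in m; "grasp_force": force on a finger pad.
Only numpy, scipy, OpenCV 4.12 (cv2) and the standard library are available. Lean on these libraries where they do the work, as an engineer would, in place of code of your own. Each camera call takes 0.05 s, during which the arm holds its last target. There are 200 camera calls.

## Working session

There is one attempt and no reset: what is moved stays moved. The work goes in short steps, Python scripts to look and compute and a shell command to move; the robot and the scene stay as the last step left them, time stands still between calls to the robot, and variables do not carry over. Pictures are saved under pics/ and viewed, at most 10 in all, crops included, and the job is handed in when it is done.

```bash
mkdir -p pics; ls; python3 - <<'E'
from plant import *
import cv2
s=observe();print(s)
for n in("top","side"):
    d=snapshot(n);cv2.imwrite(f"pics/{n}0.png",cv2.resize(d["image"][:,:,::-1],(800,600),interpolation=cv2.INTER_CUBIC))
    print(n,d["intrinsics"],d["R"],d["t"])
    import numpy as np; np.savez(f"{n}0.npz",**d)
E
```

```text
pics
{'clock': 0.0, 'q': array([-1.44203165,  0.39918916,  0.04502078,  1.53787265, -0.01874861,
        1.20690044, -0.05069686]), 'qvel': array([-8.13623950e-04,  6.76360657e-04, -9.02490214e-04,  4.29772229e-04,
       -8.36649297e-05,  5.85493745e-04, -9.86085735e-04]), 'effort': array([-9.52875939e-05, -4.75133157e+01,  1.36489805e+00, -2.54222560e+01,
        1.17489608e-02,  9.67841770e-03,  1.27367062e-05]), 'position': array([0.14658368, 0.63260688, 0.23026829]), 'tcp_rot': array([-6.86694941e-05,  1.13581603e-01,  9.93528193e-01, -9.71626498e-04]), 'ft_force': array([-0.61565051, -0.18090337,  0.03444224]), 'wrist_torque': array([ 0.06287102, -0.02750072, -0.00950497]), 'grasp_force': 0.0, 'gripper_width': 0.08514919671399747}
top [[357.39647991   0.         256.26369652]
 [  0.         357.39647991 188.4911743 ]
 [  0.           0.           1.        ]] [[-0.01709558 -0.9998344  -0.0062377 ]
 [-0.99389306  0.01767354 -0.1089231 ]
 [ 0.1090153   0.0043375  -0.99403061]] [-0.01308806  0.54267381  1.19893819]
side [[376.02598225   0.         248.98017358]
 [  0.         376.02598225 194.07936347]
 [  0.           0.           1.        ]] [[ 0.95147181 -0.3069491  -0.02199208]
 [-0.21471054 -0.61095892 -0.76198988]
 [ 0.22045586  0.72973382 -0.64721539]] [-0.5075165   0.14899585  1.14959213]
```

View pics/top0.png

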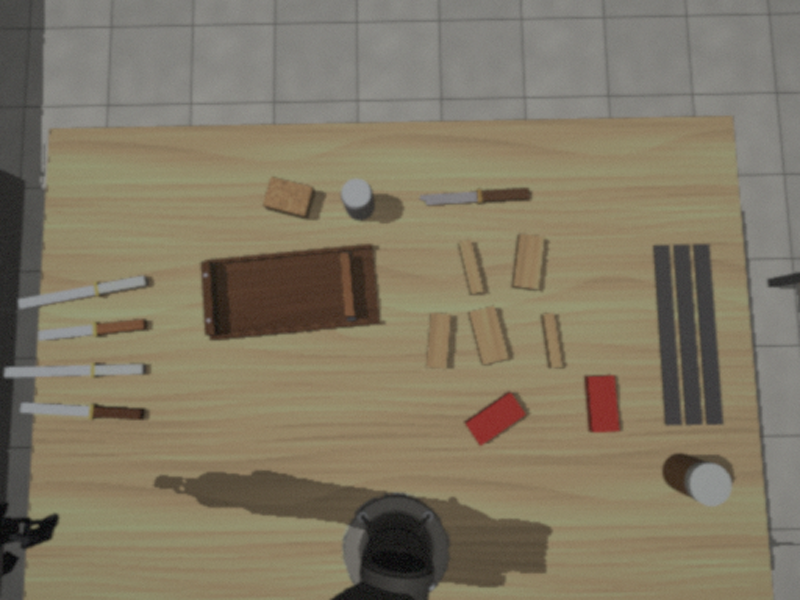

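View pics/side0.png

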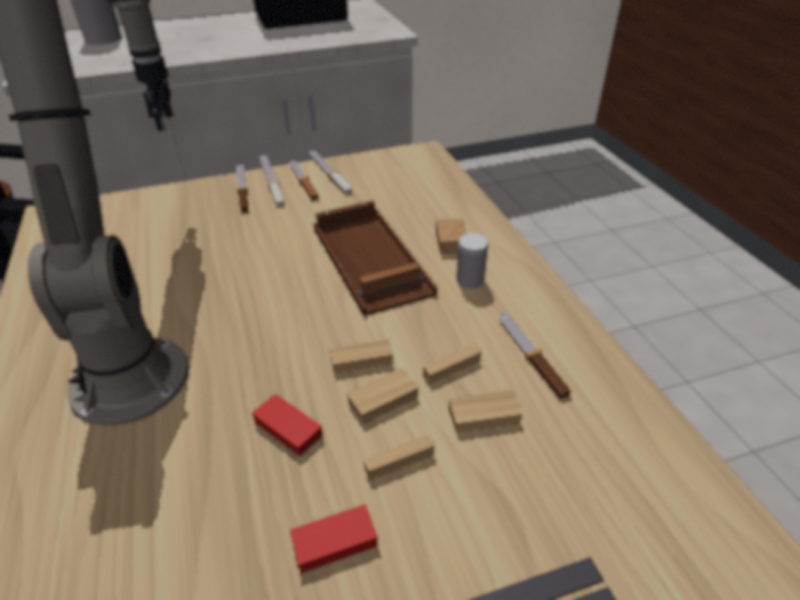

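The top view (800x600) shows the tray at about (290,290), with the stop at its left end (210,300) and the jaw at (347,285). The five blanks are at (470,267), (529,262), (439,340), (489,335) and (553,340). The red look-alikes are at (496,418) and (602,403). The side view agrees. The narrow blanks at (470,267), (553,340) and (439,340) are the easiest to use. Next I'll measure them.

```bash
cat > h.py <<'E'
import numpy as np,cv2
from scipy.spatial.transform import Rotation as Ro
def cloud(d,T=None):
    K=d["intrinsics"];z=d["z_map"];v,u=np.indices(z.shape)
    c=np.stack([(u-K[0,2])/K[0,0]*z,(v-K[1,2])/K[1,1]*z,z],-1)
    if T is None: w=(c-d["t"])@d["R"]
    else: w=c@T[:3,:3].T+T[:3,3]
    w[z<=0]=np.nan
    return w
def wristT(s,d):
    q=s["tcp_rot"];P=np.eye(4);P[:3,:3]=Ro.from_quat([q[1],q[2],q[3],q[0]]).as_matrix();P[:3,3]=s["position"]
    return P@d["hand_eye"]
def blobs(w,img,lo,hi,reg,minpx=60):
    m=(w[...,2]>lo)&(w[...,2]<hi)&(w[...,0]>reg[0])&(w[...,0]<reg[1])&(w[...,1]>reg[2])&(w[...,1]<reg[3])
    n,l,st,ce=cv2.connectedComponentsWithStats(m.astype(np.uint8),connectivity=4)
    for i in range(1,n):
        k=l==i
        if st[i,4]<minpx: continue
        p=w[k];r=cv2.minAreaRect((p[:,:2]*1000).astype(np.float32))
        a=r[2] if r[1][0]>r[1][1] else r[2]+90
        print("px",ce[i].round(),"c",np.round(r[0],1),"LxW",np.round(sorted(r[1])[::-1],1),"ang",round((a+90)%180-90,1),"z",np.round(np.nanmedian(p[:,2])*1000,1),"rgb",img[k].mean(0).round())
E
python3 - <<'E'
from h import *
for n in("top","side"):
    d=np.load(n+"0.npz");w=cloud(d)
    print(n,"table z",np.nanmedian(w[(abs(w[...,0]-.35)<.05)&(abs(w[...,1])<.05)][:,2])*1000)
    print("objs");blobs(w,d["image"],.02,.2,(.3,1,-.6,.7))
    print("tray");blobs(w,d["image"],.006,.03,(.45,.85,.02,.6),300)
    print("high");blobs(w,d["image"],.04,.06,(.45,.85,.02,.6),20)
E
```

```text
top table z -0.23845022528149867
objs
px [185. 126.] c [768.2 224.9] LxW [101.2  70.7] ang 74.2 z 39.3 rgb [131. 107.  78.]
px [229. 127.] c [748.9  66.2] LxW [65.  64.3] ang 67.7 z 107.9 rgb [119. 120. 119.]
px [338. 167.] c [ 613.1 -307.4] LxW [120.5  58. ] ang -9.3 z 30.0 rgb [140. 120.  89.]
px [301. 171.] c [ 603.2 -179.2] LxW [119.9  28.4] ang 12.0 z 30.0 rgb [141. 122.  91.]
px [222. 182.] c [565.4  93.1] LxW [141.9  20.3] ang 4.5 z 52.0 rgb [101.  72.  52.]
px [134. 191.] c [541.8 396.1] LxW [178.   28.2] ang 7.0 z 47.5 rgb [68. 53. 41.]
px [312. 214.] c [ 451.8 -212.7] LxW [119.4  58.2] ang 13.3 z 29.7 rgb [143. 122.  91.]
px [280. 218.] c [ 441.4 -103.1] LxW [119.8  44.2] ang -6.4 z 29.7 rgb [142. 120.  89.]
px [353. 217.] c [ 437.9 -351.2] LxW [119.6  24.7] ang 6.0 z 29.7 rgb [138. 118.  88.]
px [385. 249.] c [ 330.  -452.8] LxW [59.7 59.7] ang -87.1 z 29.6 rgb [132.  51.  45.]
px [324. 256.] c [ 302.7 -241.6] LxW [51.3 28.9] ang -58.7 z 29.8 rgb [132.  52.  46.]
tray
px [187. 186.] c [555.3 220.4] LxW [375.1 182.9] ang -85.4 z 10.2 rgb [74. 54. 40.]
high
px [182. 122.] c 
[... 860 characters left out ...]
37. 103.]
px [310. 261.] c [ 612.3 -305.8] LxW [120.6  60. ] ang -8.9 z 28.7 rgb [162. 135. 102.]
px [199. 273.] c [ 313.4 -243.9] LxW [57.6 26.6] ang -89.8 z 29.1 rgb [159.  61.  57.]
px [254. 291.] c [ 436.8 -350.5] LxW [118.9  28.2] ang 5.0 z 28.8 rgb [157. 131.  98.]
px [225. 338.] c [ 329.5 -451.7] LxW [60.8 60.3] ang -88.4 z 29.5 rgb [168.  64.  61.]
tray
px [237. 166.] c [555.7 219.1] LxW [376.3 182.6] ang -85.4 z 9.5 rgb [79. 51. 36.]
high
px [219. 134.] c [540.2 398.2] LxW [160.5  28.5] ang 5.1 z 47.3 rgb [83. 60. 44.]
px [301. 172.] c [740.9  49.1] LxW [64.2 28.2] ang -27.5 z 50.8 rgb [79. 74. 75.]
px [249. 175.] c [565.6  93.1] LxW [140.4  24.8] ang 5.4 z 50.0 rgb [102.  68.  46.]
```

Both views agree to within about 1.5 mm:

| Item | Position / size (mm) | Angle |
|---|---|---|
| Blank A | (441,-102), 44 wide | -6.2° |
| Blank E | (602.5,-178.5), 28 wide | 12.2° |
| Blank C | (437.5,-351), 24 wide | 5.7° |
| Blank tops | z ≈ 29.5 | – |
| Tray | origin ≈ (553.6,242), floor z ≈ 10 | yaw 4.55° |

I'll use A, E and C.

```bash
cat > nav.py <<'E'
import sys,json
from h import *
from plant import *
# waypoints: x y z(mm) psi(deg, tool-y angle) ; or T xt yt z : tray-local. Prints tool-frame steps: shift first, then turn
O=np.array([553.6,242.2]);TA=4.55
def tray(x,y):
    c,s=np.cos(np.radians(TA)),np.sin(np.radians(TA));return O+[c*x-s*y,s*x+c*y]
if __name__=="__main__":
    s=observe();q=s["tcp_rot"];R=Ro.from_quat([q[1],q[2],q[3],q[0]]).as_matrix()
    p=np.array(s["position"])*1000;psi=np.degrees(np.arctan2(R[1,1],R[0,1]))
    print("t",s["clock"],"p",p.round(1),"psi",psi.round(1),"tilt: turn ax,ay",np.degrees([ -R[1,1]*0+np.dot(R[:,1],[0,0,-1]), -np.dot(R[:,0],[0,0,-1])]).round(2)*[-1,-1],"q",s["q"].round(2),"w",round(s["gripper_width"]*1000,1))
    for a in json.loads(sys.argv[1]):
        if a[0]=="T": x,y=tray(a[1],a[2]);t=[x,y,a[3],90+TA]
        else: t=a
        d=np.array(t[:3])-p;f=np.radians(psi);yv=np.array([np.cos(f),np.sin(f)]);xv=np.array([-yv[1],yv[0]])
        az=-((t[3]-psi+180)%360-180)
        print(np.round(t,1),"dx %.1f dy %.1f dz %.1f az %.1f"%(d[:2]@xv,d[:2]@yv,-d[2],az))
        p=np.array(t[:3]);psi=t[3]
E
python3 nav.py '[[540,300,200,77],[470,-60,200,77],[441,-102,120,83.8],[441,-102,6,83.8]]'
```

```text
t 0.1 p [146.6 632.6 230.4] psi 77.0 tilt: turn ax,ay [-0.1   0.01] q [-1.44  0.4   0.05  1.54 -0.02  1.21 -0.05] w 85.3
[540 300 200  77] dx -458.3 dy -235.3 dz 30.4 az -0.0
[470 -60 200  77] dx -12.8 dy -366.5 dz 0.0 az 0.0
[ 441.  -102.   120.    83.8] dx 18.8 dy -47.4 dz 80.0 az -6.8
[ 441.  -102.     6.    83.8] dx 0.0 dy 0.0 dz 114.0 az -0.0
```

```bash
python3 -m crank '[{"fingers":0,"dx":-0.046,"dy":-0.0235,"dz":0.003},{"fingers":0,"dx":-0.046,"dy":-0.0235,"dz":0.003},{"fingers":0,"dx":-0.046,"dy":-0.0235,"dz":0.003},{"fingers":0,"dx":-0.046,"dy":-0.0235,"dz":0.003},{"fingers":0,"dx":-0.046,"dy":-0.0235,"dz":0.003},{"fingers":0,"dx":-0.046,"dy":-0.0235,"dz":0.003},{"fingers":0,"dx":-0.046,"dy":-0.0235,"dz":0.003},{"fingers":0,"dx":-0.046,"dy":-0.0235,"dz":0.003},{"fingers":0,"dx":-0.046,"dy":-0.0235,"dz":0.003},{"fingers":0,"dx":-0.046,"dy":-0.0235,"dz":0.003},{"fingers":0,"dx":-0.002,"dy":-0.052},{"fingers":0,"dx":-0.002,"dy":-0.052},{"fingers":0,"dx":-0.002,"dy":-0.052},{"fingers":0,"dx":-0.002,"dy":-0.052},{"fingers":0,"dx":-0.002,"dy":-0.052},{"fingers":0,"dx":-0.002,"dy":-0.052},{"fingers":0,"dx":-0.002,"dy":-0.052}]' 60
python3 nav.py '[[441,-102,80,83.8],[441,-102,6,83.8]]'
```

```text
t 0.1 p [146.6 632.6 230.4] psi 77.0 tilt: turn ax,ay [-0.1   0.01] q [-1.44  0.4   0.05  1.54 -0.02  1.21 -0.05] w 85.3
[ 441.  -102.    80.    83.8] dx -452.6 dy -649.3 dz 150.4 az -6.8
[ 441.  -102.     6.    83.8] dx 0.0 dy 0.0 dz 74.0 az -0.0$[0]: bad value
```

```bash
python3 -m crank '[{"fingers":0.0,"dx":-0.046,"dy":-0.0235,"dz":0.003,"ax":0,"ay":0,"az":0}]' 60; echo; python3 -m crank --help | head -20
```

```text
clock: 0.22
position: [0.1815, 0.6021, 0.2275]
tcp_rot: [-0.002, 0.109, 0.994, 0.0]
ft_force: [0.7, -0.3, 0.3]
gripper_width: 0.0851
grasp_force: 0.0
invalid input: not JSON, or not a number
```

All the keys are needed in every row.

```bash
python3 -m crank '[{"fingers":0,"dx":-0.046,"dy":-0.0235,"dz":0.003,"ax":0,"ay":0,"az":0},{"fingers":0,"dx":-0.046,"dy":-0.0235,"dz":0.003,"ax":0,"ay":0,"az":0},{"fingers":0,"dx":-0.046,"dy":-0.0235,"dz":0.003,"ax":0,"ay":0,"az":0},{"fingers":0,"dx":-0.046,"dy":-0.0235,"dz":0.003,"ax":0,"ay":0,"az":0},{"fingers":0,"dx":-0.046,"dy":-0.0235,"dz":0.003,"ax":0,"ay":0,"az":0},{"fingers":0,"dx":-0.046,"dy":-0.0235,"dz":0.003,"ax":0,"ay":0,"az":0},{"fingers":0,"dx":-0.046,"dy":-0.0235,"dz":0.003,"ax":0,"ay":0,"az":0},{"fingers":0,"dx":-0.046,"dy":-0.0235,"dz":0.003,"ax":0,"ay":0,"az":0},{"fingers":0,"dx":-0.046,"dy":-0.0235,"dz":0.003,"ax":0,"ay":0,"az":0},{"fingers":0,"dx":-0.002,"dy":-0.052,"dz":0,"ax":0,"ay":0,"az":0},{"fingers":0,"dx":-0.002,"dy":-0.052,"dz":0,"ax":0,"ay":0,"az":0},{"fingers":0,"dx":-0.002,"dy":-0.052,"dz":0,"ax":0,"ay":0,"az":0},{"fingers":0,"dx":-0.002,"dy":-0.052,"dz":0,"ax":0,"ay":0,"az":0},{"fingers":0,"dx":-0.002,"dy":-0.052,"dz":0,"ax":0,"ay":0,"az":0},{"fingers":0,"dx":-0.002,"dy":-0.052,"dz":0,"ax":0,"ay":0,"az":0},{"fingers":0,"dx":-0.002,"dy":-0.052,"dz":0,"ax":0,"ay":0,"az":0}]' 60
python3 nav.py '[[441,-102,80,83.8],[441,-102,6,83.8]]'
```

```text
clock: 2.22
position: [0.4725, -0.0589, 0.2011]
tcp_rot: [-0.0, 0.114, 0.994, 0.0]
ft_force: [1.1, 0.4, 0.5]
gripper_width: 0.0859
grasp_force: 0.0
t 2.225 p [472.5 -58.9 201.1] psi 77.0 tilt: turn ax,ay [ 0.01 -0.01] q [-0.39  0.12  0.46  1.98 -0.06  1.05  1.44] w 85.9
[ 441.  -102.    80.    83.8] dx 21.0 dy -49.1 dz 121.1 az -6.8
[ 441.  -102.     6.    83.8] dx 0.0 dy 0.0 dz 74.0 az -0.0
```

Tracking is excellent, with almost no lag.

```bash
python3 -m crank '[{"fingers":0,"dx":0.007,"dy":-0.0164,"dz":0.04,"ax":0,"ay":0,"az":0},{"fingers":0,"dx":0.007,"dy":-0.0164,"dz":0.04,"ax":0,"ay":0,"az":0},{"fingers":0,"dx":0.007,"dy":-0.0164,"dz":0.041,"ax":0,"ay":0,"az":-6.8},{"fingers":0,"dx":0,"dy":0,"dz":0.04,"ax":0,"ay":0,"az":0},{"fingers":0,"dx":0,"dy":0,"dz":0.034,"ax":0,"ay":0,"az":0},{"fingers":0,"dx":0,"dy":0,"dz":0,"ax":0,"ay":0,"az":0}]' 60
python3 nav.py '[[441,-102,6,83.8]]'
```

```text
clock: 2.98
position: [0.4391, -0.1002, 0.0043]
tcp_rot: [-0.003, 0.055, 0.999, -0.0]
ft_force: [0.3, -0.8, 0.6]
gripper_width: 0.0854
grasp_force: 0.0
t 2.975 p [ 439.1 -100.2    4.3] psi 83.7 tilt: turn ax,ay [-0.02 -0.36] q [-0.2   0.41  0.39  2.2  -0.27  0.59  1.85] w 85.4
[ 441.  -102.     6.    83.8] dx -2.0 dy -1.6 dz -1.7 az -0.1
```

```bash
python3 -m crank '[{"fingers":1,"dx":0,"dy":0,"dz":0,"ax":0,"ay":0,"az":0},{"fingers":1,"dx":0,"dy":0,"dz":0,"ax":0,"ay":0,"az":0},{"fingers":1,"dx":0,"dy":0,"dz":0,"ax":0,"ay":0,"az":0},{"fingers":1,"dx":0,"dy":0,"dz":0,"ax":0,"ay":0,"az":0},{"fingers":1,"dx":0,"dy":0,"dz":0,"ax":0,"ay":0,"az":0},{"fingers":1,"dx":0,"dy":0,"dz":0,"ax":0,"ay":0,"az":0}]' 60
python3 nav.py '[[441,-102,100,83.8],["T",0,90,100],["T",0,90,17]]'
```

```text
clock: 3.72
position: [0.4431, -0.1006, 0.0079]
tcp_rot: [0.002, 0.054, 0.999, 0.0]
ft_force: [-0.4, 0.5, 5.9]
gripper_width: 0.0427
grasp_force: 61.7
t 3.725 p [ 443.1 -100.6    7.9] psi 83.8 tilt: turn ax,ay [0.04 0.18] q [-0.2   0.4   0.39  2.2  -0.27  0.59  1.85] w 42.7
[ 441.  -102.   100.    83.8] dx 2.0 dy -1.7 dz -92.1 az -0.0
[546.5 331.9 100.   94.6] dx -58.0 dy 442.8 dz -0.0 az -10.8
[546.5 331.9  17.   94.6] dx 0.0 dy 0.0 dz 83.0 az -0.0
```

```bash
python3 -m crank '[{"fingers":1,"dx":0,"dy":0,"dz":-0.032,"ax":0,"ay":0,"az":0},{"fingers":1,"dx":0,"dy":0,"dz":-0.03,"ax":0,"ay":0,"az":0},{"fingers":1,"dx":0,"dy":0,"dz":-0.03,"ax":0,"ay":0,"az":0},{"fingers":1,"dx":-0.0062,"dy":0.049,"dz":0,"ax":0,"ay":0,"az":0},{"fingers":1,"dx":-0.0062,"dy":0.049,"dz":0,"ax":0,"ay":0,"az":0},{"fingers":1,"dx":-0.0062,"dy":0.049,"dz":0,"ax":0,"ay":0,"az":0},{"fingers":1,"dx":-0.0062,"dy":0.049,"dz":0,"ax":0,"ay":0,"az":0},{"fingers":1,"dx":-0.0062,"dy":0.049,"dz":0,"ax":0,"ay":0,"az":0},{"fingers":1,"dx":-0.0062,"dy":0.049,"dz":0,"ax":0,"ay":0,"az":0},{"fingers":1,"dx":-0.0062,"dy":0.049,"dz":0,"ax":0,"ay":0,"az":0},{"fingers":1,"dx":-0.0062,"dy":0.049,"dz":0,"ax":0,"ay":0,"az":0},{"fingers":1,"dx":-0.0062,"dy":0.049,"dz":0,"ax":0,"ay":0,"az":0},{"fingers":1,"dx":0,"dy":0,"dz":0.02,"ax":0,"ay":0,"az":-5.4},{"fingers":1,"dx":0,"dy":0,"dz":0.02,"ax":0,"ay":0,"az":-5.4},{"fingers":1,"dx":0,"dy":0,"dz":0,"ax":0,"ay":0,"az":0}]' 60
python3 nav.py '[["T",0,90,17]]'
python3 - <<'E'
from plant import *
from h import *
for n in("side",):
    d=snapshot(n);w=cloud(d);blobs(w,d["image"],.03,.09,(.45,.68,.2,.37),40)
    cv2.imwrite("pics/place1.png",cv2.resize(d["image"][90:210,180:310,::-1],(780,600)))
E
```

```text
clock: 5.6
position: [0.5439, 0.3312, 0.0574]
tcp_rot: [-0.001, -0.039, 0.999, -0.001]
ft_force: [-0.2, -0.3, -0.3]
gripper_width: 0.043
grasp_force: 61.3
t 5.6 p [543.9 331.2  57.4] psi 94.5 tilt: turn ax,ay [-0.07 -0.15] q [-0.78  0.56  0.23  1.73 -0.16  0.87  1.17] w 43.0
[546.5 331.9  17.   94.6] dx -2.6 dy 0.5 dz 40.4 az -0.0
px [224. 139.] c [542.5 324.3] LxW [123.9  64.6] ang 0.9 z 74.1 rgb [107.  87.  66.]
```

View pics/place1.png

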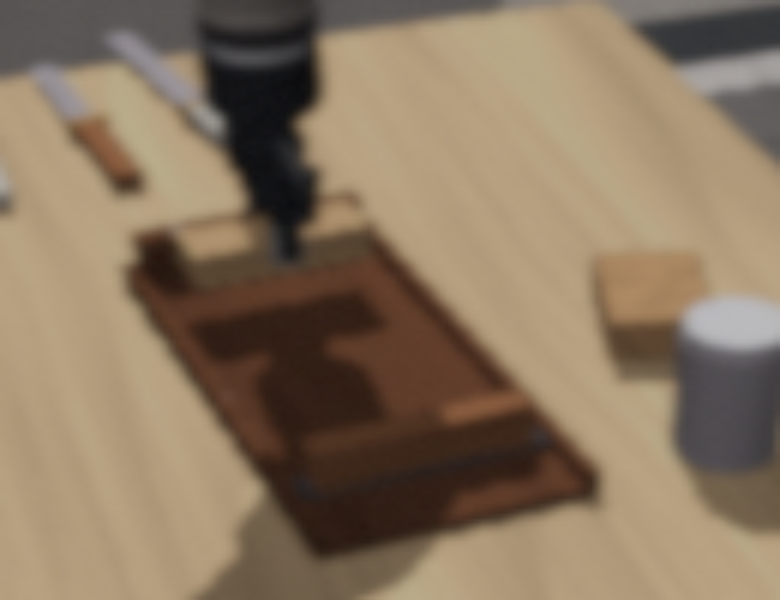

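The picture shows the blank held level and across the tray at crop (280,255), clear of the stop. I'll lower it and release with a limited opening, because the stop is close.

```bash
python3 -m crank '[{"fingers":1,"dx":-0.002,"dy":0,"dz":0.02,"ax":0,"ay":0,"az":0},{"fingers":1,"dx":0,"dy":0,"dz":0.012,"ax":0,"ay":0,"az":0},{"fingers":1,"dx":0,"dy":0,"dz":0.006,"ax":0,"ay":0,"az":0},{"fingers":1,"dx":0,"dy":0,"dz":0.002,"ax":0,"ay":0,"az":0},{"fingers":0.3,"dx":0,"dy":0,"dz":0,"ax":0,"ay":0,"az":0},{"fingers":0.3,"dx":0,"dy":0,"dz":0,"ax":0,"ay":0,"az":0},{"fingers":0.3,"dx":0,"dy":0,"dz":0,"ax":0,"ay":0,"az":0},{"fingers":0.3,"dx":0,"dy":0,"dz":-0.03,"ax":0,"ay":0,"az":0},{"fingers":0.3,"dx":0,"dy":0,"dz":-0.05,"ax":0,"ay":0,"az":0}]' 60
python3 nav.py '[[602.5,-178.5,90,102.2],[602.5,-178.5,6,102.2]]'
python3 - <<'E'
from plant import *
from h import *
d=snapshot("side");w=cloud(d);blobs(w,d["image"],.03,.05,(.45,.68,.2,.375),40)
E
```

```text
clock: 6.78
position: [0.5458, 0.3313, 0.0975]
tcp_rot: [-0.002, -0.04, 0.999, -0.001]
ft_force: [0.0, 0.3, 0.0]
gripper_width: 0.0595
grasp_force: 0.0
t 6.775 p [545.8 331.3  97.5] psi 94.6 tilt: turn ax,ay [-0.12 -0.2 ] q [-0.79  0.52  0.24  1.7  -0.15  0.95  1.16] w 59.5
[ 602.5 -178.5   90.   102.2] dx -16.0 dy -512.7 dz 7.5 az -7.6
[ 602.5 -178.5    6.   102.2] dx 0.0 dy 0.0 dz 84.0 az -0.0
px [226. 145.] c [543.4 329.3] LxW [120.1  50.8] ang 5.2 z 37.5 rgb [143. 118.  88.]
```

```bash
python3 -m crank '[{"fingers":0,"dx":-0.0016,"dy":-0.0513,"dz":0,"ax":0,"ay":0,"az":0},{"fingers":0,"dx":-0.0016,"dy":-0.0513,"dz":0,"ax":0,"ay":0,"az":0},{"fingers":0,"dx":-0.0016,"dy":-0.0513,"dz":0,"ax":0,"ay":0,"az":0},{"fingers":0,"dx":-0.0016,"dy":-0.0513,"dz":0,"ax":0,"ay":0,"az":0},{"fingers":0,"dx":-0.0016,"dy":-0.0513,"dz":0,"ax":0,"ay":0,"az":0},{"fingers":0,"dx":-0.0016,"dy":-0.0513,"dz":0,"ax":0,"ay":0,"az":0},{"fingers":0,"dx":-0.0016,"dy":-0.0513,"dz":0,"ax":0,"ay":0,"az":0},{"fingers":0,"dx":-0.0016,"dy":-0.0513,"dz":0,"ax":0,"ay":0,"az":0},{"fingers":0,"dx":-0.0016,"dy":-0.0513,"dz":0,"ax":0,"ay":0,"az":0},{"fingers":0,"dx":-0.0016,"dy":-0.0513,"dz":0,"ax":0,"ay":0,"az":0},{"fingers":0,"dx":0,"dy":0,"dz":0.02,"ax":0,"ay":0,"az":-7.6},{"fingers":0.2,"dx":0,"dy":0,"dz":0.03,"ax":0,"ay":0,"az":0},{"fingers":0.2,"dx":0,"dy":0,"dz":0,"ax":0,"ay":0,"az":0}]' 60
python3 nav.py '[[602.5,-178.5,7,102.2]]'
```

```text
clock: 8.45
position: [0.6019, -0.1775, 0.0461]
tcp_rot: [-0.002, -0.106, 0.994, 0.001]
ft_force: [-0.4, 0.4, 0.5]
gripper_width: 0.0683
grasp_force: 0.0
t 8.45 p [ 601.9 -177.5   46.1] psi 102.1 tilt: turn ax,ay [ 0.13 -0.25] q [ 0.    0.57  0.29  1.76 -0.21  0.85  2.17] w 68.3
[ 602.5 -178.5    7.   102.2] dx -0.4 dy -1.1 dz 39.1 az -0.1
```

```bash
python3 -m crank '[{"fingers":0.2,"dx":0,"dy":-0.001,"dz":0.025,"ax":0,"ay":0,"az":0},{"fingers":0.2,"dx":0,"dy":0,"dz":0.014,"ax":0,"ay":0,"az":0},{"fingers":1,"dx":0,"dy":0,"dz":0,"ax":0,"ay":0,"az":0},{"fingers":1,"dx":0,"dy":0,"dz":0,"ax":0,"ay":0,"az":0},{"fingers":1,"dx":0,"dy":0,"dz":0,"ax":0,"ay":0,"az":0},{"fingers":1,"dx":0,"dy":0,"dz":0,"ax":0,"ay":0,"az":0},{"fingers":1,"dx":0,"dy":0,"dz":0,"ax":0,"ay":0,"az":0}]' 60
python3 nav.py '[[602.5,-178.5,100,102.2],["T",0,15,100],["T",0,15,17]]'
```

```text
clock: 9.32
position: [0.6052, -0.1794, 0.0106]
tcp_rot: [0.001, -0.106, 0.994, -0.0]
ft_force: [0.3, -0.6, 6.4]
gripper_width: 0.0266
grasp_force: 62.0
t 9.325 p [ 605.2 -179.4   10.6] psi 102.2 tilt: turn ax,ay [-0.05  0.13] q [ 0.02  0.62  0.28  1.77 -0.23  0.78  2.19] w 26.6
[ 602.5 -178.5  100.   102.2] dx 2.5 dy 1.4 dz -89.4 az -0.0
[552.4 257.2 100.   94.6] dx -43.1 dy 436.4 dz -0.0 az 7.7
[552.4 257.2  17.   94.6] dx 0.0 dy 0.0 dz 83.0 az -0.0
```

```bash
python3 -m crank '[{"fingers":1,"dx":0,"dy":0,"dz":-0.032,"ax":0,"ay":0,"az":0},{"fingers":1,"dx":0,"dy":0,"dz":-0.03,"ax":0,"ay":0,"az":0},{"fingers":1,"dx":0,"dy":0,"dz":-0.03,"ax":0,"ay":0,"az":0},{"fingers":1,"dx":-0.0047,"dy":0.0486,"dz":0,"ax":0,"ay":0,"az":0},{"fingers":1,"dx":-0.0047,"dy":0.0486,"dz":0,"ax":0,"ay":0,"az":0},{"fingers":1,"dx":-0.0047,"dy":0.0486,"dz":0,"ax":0,"ay":0,"az":0},{"fingers":1,"dx":-0.0047,"dy":0.0486,"dz":0,"ax":0,"ay":0,"az":0},{"fingers":1,"dx":-0.0047,"dy":0.0486,"dz":0,"ax":0,"ay":0,"az":0},{"fingers":1,"dx":-0.0047,"dy":0.0486,"dz":0,"ax":0,"ay":0,"az":0},{"fingers":1,"dx":-0.0047,"dy":0.0486,"dz":0,"ax":0,"ay":0,"az":0},{"fingers":1,"dx":-0.0047,"dy":0.0486,"dz":0,"ax":0,"ay":0,"az":0},{"fingers":1,"dx":-0.0047,"dy":0.0486,"dz":0,"ax":0,"ay":0,"az":0},{"fingers":1,"dx":0,"dy":0,"dz":0.02,"ax":0,"ay":0,"az":7.6},{"fingers":1,"dx":0,"dy":0,"dz":0.02,"ax":0,"ay":0,"az":0},{"fingers":1,"dx":0,"dy":0,"dz":0,"ax":0,"ay":0,"az":0}]' 60
python3 nav.py '[["T",0,15,17]]'
python3 - <<'E'
from plant import *
from h import *
for n in("side","top"):
    d=snapshot(n);w=cloud(d);blobs(w,d["image"],.03,.095,(.45,.68,.2,.37),40)
E
```

```text
clock: 11.2
position: [0.5516, 0.2567, 0.0595]
tcp_rot: [-0.002, -0.04, 0.999, -0.001]
ft_force: [0.2, -0.3, -0.5]
gripper_width: 0.0267
grasp_force: 61.2
t 11.2 p [551.6 256.7  59.5] psi 94.6 tilt: turn ax,ay [-0.11 -0.22] q [-0.69  0.52  0.24  1.8  -0.16  0.85  1.28] w 26.7
[552.4 257.2  17.   94.6] dx -0.8 dy 0.4 dz 42.5 az 0.0
px [229. 148.] c [547.4 290.6] LxW [131.4 120.9] ang -85.1 z 67.0 rgb [115.  94.  71.]
px [174. 171.] c [602.1 248.5] LxW [38.4 18.4] ang 42.9 z 78.6 rgb [115.  98.  73.]
px [175. 196.] c [519.9 244.3] LxW [53.6 40.2] ang 4.4 z 79.1 rgb [124. 107.  80.]
```

```bash
python3 -m crank '[{"fingers":1,"dx":0,"dy":0,"dz":0.02,"ax":0,"ay":0,"az":0},{"fingers":1,"dx":0,"dy":0,"dz":0.012,"ax":0,"ay":0,"az":0},{"fingers":1,"dx":0,"dy":0,"dz":0.005,"ax":0,"ay":0,"az":0},{"fingers":1,"dx":0,"dy":0,"dz":0.001,"ax":0,"ay":0,"az":0},{"fingers":0.45,"dx":0,"dy":0,"dz":0,"ax":0,"ay":0,"az":0},{"fingers":0.45,"dx":0,"dy":0,"dz":0,"ax":0,"ay":0,"az":0},{"fingers":0.45,"dx":0,"dy":0,"dz":0,"ax":0,"ay":0,"az":0},{"fingers":0.45,"dx":0,"dy":0,"dz":-0.03,"ax":0,"ay":0,"az":0},{"fingers":0.45,"dx":0,"dy":0,"dz":-0.05,"ax":0,"ay":0,"az":0}]' 60
python3 nav.py '[[437.5,-351,45,95.7],[437.5,-351,8,95.7]]'
python3 - <<'E'
from plant import *
from h import *
for n in("side","top"):
    d=snapshot(n);w=cloud(d);blobs(w,d["image"],.03,.05,(.45,.68,.2,.375),40)
E
```

```text
clock: 12.42
position: [0.5519, 0.2568, 0.1026]
tcp_rot: [-0.002, -0.04, 0.999, -0.001]
ft_force: [1.0, 1.6, -0.1]
gripper_width: 0.0468
grasp_force: 0.0
t 12.425 p [551.9 256.8 102.6] psi 94.6 tilt: turn ax,ay [-0.1  -0.21] q [-0.7   0.46  0.26  1.77 -0.14  0.93  1.27] w 46.8
[ 437.5 -351.    45.    95.7] dx 162.3 dy -596.8 dz 57.6 az -1.1
[ 437.5 -351.     8.    95.7] dx 0.0 dy 0.0 dz 37.0 az -0.0
px [224. 145.] c [542.8 327.4] LxW [120.7  52.8] ang 7.5 z 37.9 rgb [147. 122.  91.]
px [233. 154.] c [552.2 253.8] LxW [121.   33.4] ang 5.9 z 37.4 rgb [147. 121.  90.]
px [175. 172.] c [601.3 255.9] LxW [25.5 21. ] ang -81.1 z 39.8 rgb [140. 122.  90.]
px [176. 194.] c [526.1 250.9] LxW [65.5 27.8] ang 4.5 z 39.2 rgb [143. 125.  92.]
px [160. 197.] c [513.8 306.1] LxW [53.2 11.9] ang 11.0 z 38.6 rgb [120. 103.  77.]
```

```bash
python3 -m crank '[{"fingers":0.2,"dx":0.0125,"dy":-0.0459,"dz":0,"ax":0,"ay":0,"az":0},{"fingers":0.2,"dx":0.0125,"dy":-0.0459,"dz":0,"ax":0,"ay":0,"az":0},{"fingers":0.2,"dx":0.0125,"dy":-0.0459,"dz":0,"ax":0,"ay":0,"az":0},{"fingers":0.2,"dx":0.0125,"dy":-0.0459,"dz":0,"ax":0,"ay":0,"az":0},{"fingers":0.2,"dx":0.0125,"dy":-0.0459,"dz":0,"ax":0,"ay":0,"az":0},{"fingers":0.2,"dx":0.0125,"dy":-0.0459,"dz":0,"ax":0,"ay":0,"az":0},{"fingers":0.2,"dx":0.0125,"dy":-0.0459,"dz":0,"ax":0,"ay":0,"az":0},{"fingers":0.2,"dx":0.0125,"dy":-0.0459,"dz":0,"ax":0,"ay":0,"az":0},{"fingers":0.2,"dx":0.0125,"dy":-0.0459,"dz":0,"ax":0,"ay":0,"az":0},{"fingers":0.2,"dx":0.0125,"dy":-0.0459,"dz":0,"ax":0,"ay":0,"az":0},{"fingers":0.2,"dx":0.0125,"dy":-0.0459,"dz":0,"ax":0,"ay":0,"az":0},{"fingers":0.2,"dx":0.0125,"dy":-0.0459,"dz":0,"ax":0,"ay":0,"az":0},{"fingers":0.2,"dx":0.0125,"dy":-0.0459,"dz":0,"ax":0,"ay":0,"az":0},{"fingers":0.2,"dx":0,"dy":0,"dz":0.04,"ax":0,"ay":0,"az":-1.1},{"fingers":0.2,"dx":0,"dy":0,"dz":0,"ax":0,"ay":0,"az":0}]' 60
python3 nav.py '[[437.5,-351,8,95.7]]'
```

```text
clock: 14.4
position: [0.4363, -0.3488, 0.0607]
tcp_rot: [-0.003, -0.049, 0.999, 0.002]
ft_force: [0.5, 1.2, 0.2]
gripper_width: 0.0684
grasp_force: 0.0
t 14.4 p [ 436.3 -348.8   60.7] psi 95.6 tilt: turn ax,ay [ 0.25 -0.29] q [ 0.25  0.47  0.43  1.92 -0.26  0.81  2.5 ] w 68.4
[ 437.5 -351.     8.    95.7] dx -1.0 dy -2.3 dz 52.7 az -0.1
```

```bash
python3 -m crank '[{"fingers":0.2,"dx":-0.001,"dy":-0.002,"dz":0.03,"ax":0,"ay":0,"az":0},{"fingers":0.2,"dx":0,"dy":0,"dz":0.022,"ax":0,"ay":0,"az":0},{"fingers":1,"dx":0,"dy":0,"dz":0,"ax":0,"ay":0,"az":0},{"fingers":1,"dx":0,"dy":0,"dz":0,"ax":0,"ay":0,"az":0},{"fingers":1,"dx":0,"dy":0,"dz":0,"ax":0,"ay":0,"az":0},{"fingers":1,"dx":0,"dy":0,"dz":0,"ax":0,"ay":0,"az":0},{"fingers":1,"dx":0,"dy":0,"dz":0,"ax":0,"ay":0,"az":0}]' 60
python3 nav.py '[[437.5,-351,100,95.7],["T",0,-55,100],["T",0,-55,20]]'
```

```text
clock: 15.28
position: [0.4411, -0.3527, 0.013]
tcp_rot: [0.001, -0.049, 0.999, -0.001]
ft_force: [0.1, 1.3, 6.8]
gripper_width: 0.0225
grasp_force: 62.2
t 15.275 p [ 441.1 -352.7   13. ] psi 95.7 tilt: turn ax,ay [-0.07  0.15] q [ 0.29  0.54  0.4   1.94 -0.31  0.72  2.54] w 22.5
[ 437.5 -351.   100.    95.7] dx 3.4 dy 2.1 dz -87.0 az -0.0
[558.  187.4 100.   94.6] dx -173.3 dy 523.7 dz -0.0 az 1.2
[558.  187.4  20.   94.6] dx 0.0 dy 0.0 dz 80.0 az -0.0
```

```bash
python3 -m crank '[{"fingers":1,"dx":0,"dy":0,"dz":-0.032,"ax":0,"ay":0,"az":0},{"fingers":1,"dx":0,"dy":0,"dz":-0.03,"ax":0,"ay":0,"az":0},{"fingers":1,"dx":0,"dy":0,"dz":-0.03,"ax":0,"ay":0,"az":0},{"fingers":1,"dx":-0.0143,"dy":0.0438,"dz":0,"ax":0,"ay":0,"az":0},{"fingers":1,"dx":-0.0143,"dy":0.0438,"dz":0,"ax":0,"ay":0,"az":0},{"fingers":1,"dx":-0.0143,"dy":0.0438,"dz":0,"ax":0,"ay":0,"az":0},{"fingers":1,"dx":-0.0143,"dy":0.0438,"dz":0,"ax":0,"ay":0,"az":0},{"fingers":1,"dx":-0.0143,"dy":0.0438,"dz":0,"ax":0,"ay":0,"az":0},{"fingers":1,"dx":-0.0143,"dy":0.0438,"dz":0,"ax":0,"ay":0,"az":0},{"fingers":1,"dx":-0.0143,"dy":0.0438,"dz":0,"ax":0,"ay":0,"az":0},{"fingers":1,"dx":-0.0143,"dy":0.0438,"dz":0,"ax":0,"ay":0,"az":0},{"fingers":1,"dx":-0.0143,"dy":0.0438,"dz":0,"ax":0,"ay":0,"az":0},{"fingers":1,"dx":-0.0143,"dy":0.0438,"dz":0,"ax":0,"ay":0,"az":0},{"fingers":1,"dx":-0.0143,"dy":0.0438,"dz":0,"ax":0,"ay":0,"az":0},{"fingers":1,"dx":-0.0143,"dy":0.0438,"dz":0,"ax":0,"ay":0,"az":0},{"fingers":1,"dx":0,"dy":0,"dz":0.02,"ax":0,"ay":0,"az":1.2},{"fingers":1,"dx":0,"dy":0,"dz":0.02,"ax":0,"ay":0,"az":0},{"fingers":1,"dx":0,"dy":0,"dz":0,"ax":0,"ay":0,"az":0}]' 60
python3 nav.py '[["T",0,-55,20]]'
python3 - <<'E'
from plant import *
from h import *
for n in("side","top"):
    d=snapshot(n);w=cloud(d);blobs(w,d["image"],.045,.095,(.47,.65,.155,.22),30)
    if n=="side": cv2.imwrite("pics/place3.png",cv2.resize(d["image"][90:210,180:310,::-1],(780,600)))
E
```

```text
clock: 17.52
position: [0.5576, 0.1873, 0.0622]
tcp_rot: [-0.001, -0.039, 0.999, -0.001]
ft_force: [0.1, 0.6, -0.1]
gripper_width: 0.0227
grasp_force: 61.3
t 17.525 p [557.6 187.3  62.2] psi 94.5 tilt: turn ax,ay [-0.06 -0.17] q [-0.61  0.49  0.28  1.85 -0.18  0.83  1.4 ] w 22.7
[558.  187.4  20.   94.6] dx -0.4 dy 0.0 dz 42.2 az -0.1
px [238. 158.] c [553.6 178.4] LxW [120.   40.3] ang 1.4 z 72.6 rgb [102.  83.  62.]
px [195. 195.] c [523.5 179.9] LxW [55.1 26.4] ang -1.8 z 79.3 rgb [127. 109.  81.]
```

View pics/place3.png

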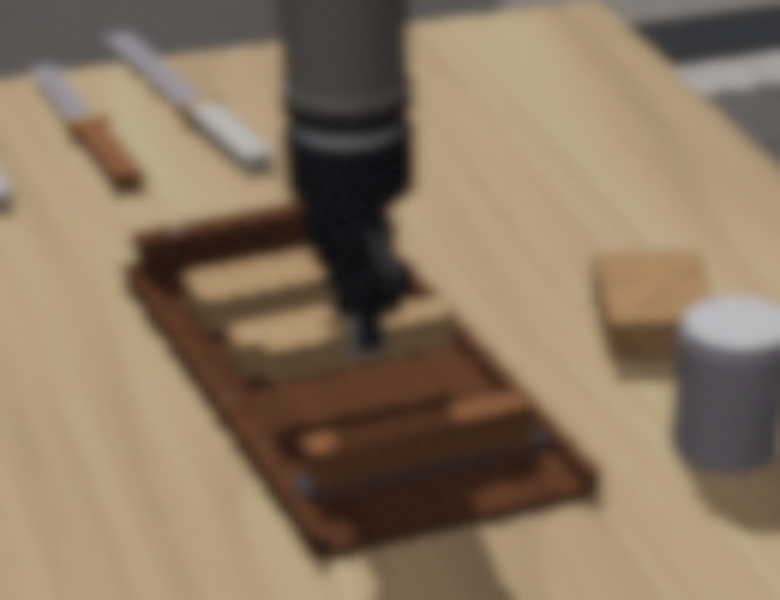

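The picture shows A and E lying across the tray at crop (260,280) and (340,330). The third blank is in the gripper at (365,335), above the free space in front of the jaw. I'll lower it 39 mm and release.

```bash
python3 -m crank '[{"fingers":1,"dx":0,"dy":0,"dz":0.02,"ax":0,"ay":0,"az":0},{"fingers":1,"dx":0,"dy":0,"dz":0.012,"ax":0,"ay":0,"az":0},{"fingers":1,"dx":0,"dy":0,"dz":0.005,"ax":0,"ay":0,"az":0},{"fingers":1,"dx":0,"dy":0,"dz":0.002,"ax":0,"ay":0,"az":0},{"fingers":0.45,"dx":0,"dy":0,"dz":0,"ax":0,"ay":0,"az":0},{"fingers":0.45,"dx":0,"dy":0,"dz":0,"ax":0,"ay":0,"az":0},{"fingers":0.45,"dx":0,"dy":0,"dz":0,"ax":0,"ay":0,"az":0},{"fingers":0.45,"dx":0,"dy":0,"dz":-0.03,"ax":0,"ay":0,"az":0},{"fingers":0.45,"dx":0,"dy":0,"dz":-0.05,"ax":0,"ay":0,"az":0}]' 60
python3 nav.py '[["T",0,-205,100],["T",0,-205,30]]'
python3 - <<'E'
from plant import *
from h import *
for n in("side","top"):
    d=snapshot(n);w=cloud(d);blobs(w,d["image"],.03,.05,(.45,.68,.15,.375),40)
E
```

```text
clock: 18.75
position: [0.5574, 0.1873, 0.1036]
tcp_rot: [-0.002, -0.039, 0.999, -0.001]
ft_force: [-0.4, 0.3, 0.8]
gripper_width: 0.0467
grasp_force: 0.0
t 18.75 p [557.4 187.3 103.6] psi 94.5 tilt: turn ax,ay [-0.08 -0.23] q [-0.63  0.43  0.3   1.82 -0.16  0.91  1.39] w 46.7
[569.9  37.8 100.   94.6] dx -0.8 dy -150.0 dz 3.6 az -0.1
[569.9  37.8  30.   94.6] dx 0.0 dy 0.0 dz 70.0 az -0.0
px [222. 146.] c [533.6 326.9] LxW [101.4  50.2] ang 2.7 z 37.8 rgb [145. 120.  89.]
px [232. 155.] c [551.3 253. ] LxW [119.3  34.8] ang 3.8 z 37.7 rgb [142. 117.  87.]
px [239. 164.] c [555.  185.7] LxW [120.1  31.9] ang 4.4 z 37.3 rgb [143. 118.  88.]
px [197. 193.] c [531.3 181.5] LxW [67.5 24. ] ang 4.4 z 39.5 rgb [143. 124.  92.]
```

```bash
python3 -m crank '[{"fingers":1,"dx":0,"dy":-0.05,"dz":0,"ax":0,"ay":0,"az":0},{"fingers":1,"dx":0,"dy":-0.05,"dz":0,"ax":0,"ay":0,"az":0},{"fingers":1,"dx":0,"dy":-0.05,"dz":0,"ax":0,"ay":0,"az":0},{"fingers":1,"dx":0,"dy":0,"dz":0.04,"ax":0,"ay":0,"az":0},{"fingers":1,"dx":0,"dy":0,"dz":0.034,"ax":0,"ay":0,"az":0},{"fingers":1,"dx":0,"dy":0,"dz":0,"ax":0,"ay":0,"az":0},{"fingers":1,"dx":0,"dy":0.008,"dz":0,"ax":0,"ay":0,"az":0},{"fingers":1,"dx":0,"dy":0.005,"dz":0,"ax":0,"ay":0,"az":0},{"fingers":1,"dx":0,"dy":0.005,"dz":0,"ax":0,"ay":0,"az":0},{"fingers":1,"dx":0,"dy":0.005,"dz":0,"ax":0,"ay":0,"az":0}]' 60
python3 nav.py '[["T",0,-175,30],["T",0,14,30]]'
```

```text
clock: 20.1
position: [0.5691, 0.0618, 0.0309]
tcp_rot: [0.001, -0.039, 0.999, 0.0]
ft_force: [-0.6, 0.8, -0.2]
gripper_width: 0.0003
grasp_force: 0.0
t 20.1 p [569.1  61.8  30.9] psi 94.5 tilt: turn ax,ay [0.02 0.06] q [-0.42  0.51  0.3   1.91 -0.22  0.75  1.65] w 0.3
[567.5  67.8  30.   94.6] dx 1.1 dy 6.1 dz 0.9 az -0.1
[552.5 256.2  30.   94.6] dx 0.0 dy 189.0 dz -0.0 az -0.0
```

```bash
python3 -m crank '[{"fingers":1,"dx":0,"dy":0.004,"dz":0,"ax":0,"ay":0,"az":0},{"fingers":1,"dx":0,"dy":0.004,"dz":0,"ax":0,"ay":0,"az":0},{"fingers":1,"dx":0,"dy":0.004,"dz":0,"ax":0,"ay":0,"az":0},{"fingers":1,"dx":0,"dy":0.005,"dz":0,"ax":0,"ay":0,"az":0},{"fingers":1,"dx":0,"dy":0.006,"dz":0,"ax":0,"ay":0,"az":0},{"fingers":1,"dx":0,"dy":0.006,"dz":0,"ax":0,"ay":0,"az":0},{"fingers":1,"dx":0,"dy":0.006,"dz":0,"ax":0,"ay":0,"az":0},{"fingers":1,"dx":0,"dy":0.006,"dz":0,"ax":0,"ay":0,"az":0}]'
python3 -m crank '[{"fingers":1,"dx":0,"dy":0.006,"dz":0,"ax":0,"ay":0,"az":0},{"fingers":1,"dx":0,"dy":0.006,"dz":0,"ax":0,"ay":0,"az":0},{"fingers":1,"dx":0,"dy":0.006,"dz":0,"ax":0,"ay":0,"az":0},{"fingers":1,"dx":0,"dy":0.006,"dz":0,"ax":0,"ay":0,"az":0},{"fingers":1,"dx":0,"dy":0.006,"dz":0,"ax":0,"ay":0,"az":0},{"fingers":1,"dx":0,"dy":0.006,"dz":0,"ax":0,"ay":0,"az":0},{"fingers":1,"dx":0,"dy":0.006,"dz":0,"ax":0,"ay":0,"az":0},{"fingers":1,"dx":0,"dy":0.006,"dz":0,"ax":0,"ay":0,"az":0},{"fingers":1,"dx":0,"dy":0.006,"dz":0,"ax":0,"ay":0,"az":0},{"fingers":1,"dx":0,"dy":0.006,"dz":0,"ax":0,"ay":0,"az":0},{"fingers":1,"dx":0,"dy":0.006,"dz":0,"ax":0,"ay":0,"az":0},{"fingers":1,"dx":0,"dy":0.006,"dz":0,"ax":0,"ay":0,"az":0}]'
python3 nav.py '[["T",0,14,30]]'
python3 - <<'E'
from plant import *
from h import *
d=snapshot("top");w=cloud(d);blobs(w,d["image"],.03,.06,(.45,.66,.1,.375),30)
E
```

```text
clock: 21.1
position: [0.5654, 0.1024, 0.0303]
tcp_rot: [-0.0, -0.039, 0.999, 0.0]
ft_force: [0.2, -1.8, 0.0]
gripper_width: -0.0
grasp_force: 0.8
clock: 22.6
position: [0.5598, 0.1742, 0.0302]
tcp_rot: [-0.0, -0.039, 0.999, 0.0]
ft_force: [-2.3, -1.3, 0.7]
gripper_width: -0.0003
grasp_force: 1.0
t 22.6 p [559.8 174.2  30.2] psi 94.5 tilt: turn ax,ay [ 0.   -0.01] q [-0.6   0.53  0.29  1.88 -0.21  0.77  1.46] w -0.3
[552.5 256.2  30.   94.6] dx 0.9 dy 82.2 dz 0.2 az -0.1
px [152. 189.] c [544.7 331.1] LxW [120.1  38.9] ang 3.1 z 39.5 rgb [149. 127.  95.]
px [196. 199.] c [510.4 181.7] LxW [43.6  8.6] ang -3.7 z 49.7 rgb [81. 59. 43.]
```

```bash
python3 -m crank '[{"fingers":1,"dx":0,"dy":0.006,"dz":0,"ax":0,"ay":0,"az":0},{"fingers":1,"dx":0,"dy":0.006,"dz":0,"ax":0,"ay":0,"az":0},{"fingers":1,"dx":0,"dy":0.006,"dz":0,"ax":0,"ay":0,"az":0},{"fingers":1,"dx":0,"dy":0.006,"dz":0,"ax":0,"ay":0,"az":0},{"fingers":1,"dx":0,"dy":0.006,"dz":0,"ax":0,"ay":0,"az":0},{"fingers":1,"dx":0,"dy":0.006,"dz":0,"ax":0,"ay":0,"az":0},{"fingers":1,"dx":0,"dy":0.005,"dz":0,"ax":0,"ay":0,"az":0},{"fingers":1,"dx":0,"dy":0.005,"dz":0,"ax":0,"ay":0,"az":0},{"fingers":1,"dx":0,"dy":0.005,"dz":0,"ax":0,"ay":0,"az":0},{"fingers":1,"dx":0,"dy":0.005,"dz":0,"ax":0,"ay":0,"az":0}]'
python3 nav.py '[["T",0,14,30]]'
python3 - <<'E'
from plant import *
from h import *
d=snapshot("side");w=cloud(d);blobs(w,d["image"],.03,.046,(.45,.66,.1,.375),30)
cv2.imwrite("pics/push.png",cv2.resize(d["image"][90:210,180:310,::-1],(780,600)))
E
```

```text
clock: 23.9
position: [0.5555, 0.2295, 0.0303]
tcp_rot: [-0.0, -0.039, 0.999, -0.0]
ft_force: [-1.9, -3.2, 0.3]
gripper_width: 0.0002
grasp_force: 1.5
t 23.9 p [555.5 229.5  30.3] psi 94.4 tilt: turn ax,ay [-0.02 -0.02] q [-0.68  0.55  0.29  1.84 -0.21  0.78  1.36] w 0.2
[552.5 256.2  30.   94.6] dx 0.9 dy 26.8 dz 0.3 az -0.1
px [220. 147.] c [523.7 317.3] LxW [78.3 77.8] ang -82.2 z 38.2 rgb [165. 137. 102.]
px [245. 152.] c [598.4 246.4] LxW [52.4  7.8] ang 7.5 z 39.2 rgb [60. 39. 27.]
px [224. 158.] c [513.4 237.4] LxW [61.1 16.6] ang -5.6 z 37.9 rgb [64. 42. 28.]
```

View pics/push.png

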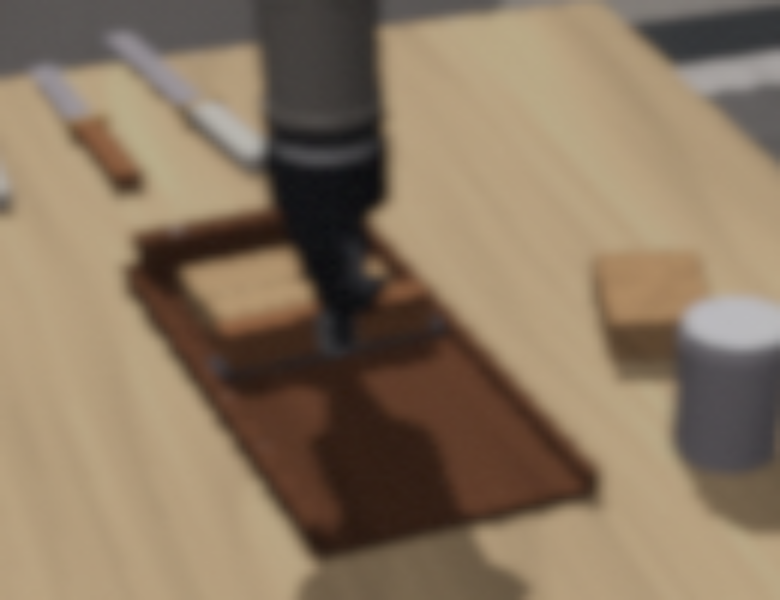

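The three blanks are collected in front of the jaw at crop (250,295), with a remaining gap at the stop of about 20 mm. I'll finish slowly.

```bash
python3 -m crank '[{"fingers":1,"dx":0,"dy":0.003,"dz":0,"ax":0,"ay":0,"az":0},{"fingers":1,"dx":0,"dy":0.003,"dz":0,"ax":0,"ay":0,"az":0},{"fingers":1,"dx":0,"dy":0.003,"dz":0,"ax":0,"ay":0,"az":0},{"fingers":1,"dx":0,"dy":0.003,"dz":0,"ax":0,"ay":0,"az":0},{"fingers":1,"dx":0,"dy":0.003,"dz":0,"ax":0,"ay":0,"az":0}]'
python3 -m crank '[{"fingers":1,"dx":0,"dy":0.002,"dz":0,"ax":0,"ay":0,"az":0},{"fingers":1,"dx":0,"dy":0.002,"dz":0,"ax":0,"ay":0,"az":0},{"fingers":1,"dx":0,"dy":0.001,"dz":0,"ax":0,"ay":0,"az":0}]' | grep -E 'pos|ft'
python3 nav.py '[["T",0,14,30]]'
```

```text
clock: 24.58
position: [0.5543, 0.2447, 0.0303]
tcp_rot: [-0.0, -0.039, 0.999, 0.0]
ft_force: [-2.2, -3.1, 0.5]
gripper_width: 0.0
grasp_force: 1.4
position: [0.5541, 0.2498, 0.0303]
ft_force: [-2.2, -2.5, -0.8]
t 24.95 p [554.1 249.8  30.3] psi 94.5 tilt: turn ax,ay [0.01 0.01] q [-0.71  0.56  0.28  1.82 -0.21  0.79  1.33] w 0.0
[552.5 256.2  30.   94.6] dx 1.1 dy 6.5 dz 0.3 az -0.1
```

```bash
python3 -m crank '[{"fingers":1,"dx":0,"dy":0.0015,"dz":0,"ax":0,"ay":0,"az":0},{"fingers":1,"dx":0,"dy":0.0015,"dz":0,"ax":0,"ay":0,"az":0}]' | grep -E 'pos|ft'
python3 -m crank '[{"fingers":1,"dx":0,"dy":0.0015,"dz":0,"ax":0,"ay":0,"az":0}]' | grep -E 'pos|ft'
python3 -m crank '[{"fingers":1,"dx":0,"dy":0.0015,"dz":0,"ax":0,"ay":0,"az":0}]' | grep -E 'pos|ft'
python3 -m crank '[{"fingers":1,"dx":0,"dy":0.001,"dz":0,"ax":0,"ay":0,"az":0}]' | grep -E 'pos|ft'
```

```text
position: [0.5538, 0.2526, 0.0303]
ft_force: [-2.2, -2.6, -2.1]
position: [0.5537, 0.2541, 0.0303]
ft_force: [-1.8, -3.3, -0.9]
position: [0.5536, 0.2557, 0.0303]
ft_force: [-1.9, -3.2, -1.2]
position: [0.5536, 0.2567, 0.0303]
ft_force: [-1.4, -2.3, -0.8]
```

```bash
python3 -m crank '[{"fingers":1,"dx":0,"dy":0.001,"dz":0,"ax":0,"ay":0,"az":0}]' | grep -E 'pos|ft'
python3 -m crank '[{"fingers":1,"dx":0,"dy":0.001,"dz":0,"ax":0,"ay":0,"az":0}]' | grep -E 'pos|ft'
python3 -m crank '[{"fingers":1,"dx":0,"dy":0.001,"dz":0,"ax":0,"ay":0,"az":0}]' | grep -E 'pos|ft'
python3 - <<'E'
from plant import *
from h import *
for n in("top","side"):
    d=snapshot(n);w=cloud(d);blobs(w,d["image"],.03,.06,(.45,.68,.2,.42),30)
E
```

```text
position: [0.5535, 0.2576, 0.0303]
ft_force: [-1.7, -2.5, -1.0]
position: [0.5534, 0.2586, 0.0303]
ft_force: [-2.9, -3.0, 0.4]
position: [0.5533, 0.2596, 0.0303]
ft_force: [-2.2, -2.8, -0.8]
px [167. 200.] c [505.4 281.9] LxW [48.1 33.9] ang 4.4 z 49.8 rgb [111.  84.  61.]
px [222. 145.] c [541.9 327. ] LxW [174.5 140.5] ang -81.4 z 40.4 rgb [111.  85.  63.]
```

```bash
cat > prof.py <<'E'
from plant import *
from h import *
from nav import O,TA
c,s=np.cos(np.radians(TA)),np.sin(np.radians(TA))
for n in("top","side"):
    d=snapshot(n);w=cloud(d)*1000;e=w[...,:2]-O
    X=e[...,0]*c+e[...,1]*s;Y=-e[...,0]*s+e[...,1]*c
    for lo,hi in((-65,-30),(30,65)):
        k=(X>lo)&(X<hi)&(Y>0)&(Y<170)
        b=np.arange(0,170,3);z=w[...,2]
        print(n,lo,[(int(t),int(np.median(z[k&(Y>=t)&(Y<t+3)]))) for t in b if (k&(Y>=t)&(Y<t+3)).sum()>2])
E
python3 prof.py
```

```text
top -65 [(0, 457), (3, 457), (6, 457), (9, 453), (12, 459), (15, 451), (18, 453), (21, 229), (24, 55), (27, 44), (30, 54), (33, 53), (36, 53), (39, 429), (42, 241), (45, 52), (51, 39), (54, 36), (57, 39), (60, 35)]
top 30 [(0, 10), (3, 11), (6, 10), (9, 11), (12, 9), (15, 10), (18, 10), (21, 11), (24, 8), (27, 36), (48, 378)]
side -65 [(0, 241), (3, 236), (6, 254), (9, 233), (12, 180), (15, 253), (18, 243), (21, 239), (24, 20), (27, 31), (30, 36), (33, 43), (36, 52), (39, 51), (42, 52), (69, 39), (75, 39), (78, 39), (84, 38), (87, 38), (90, 19), (93, 37), (99, 38), (102, 36), (105, 23), (108, 36), (111, 38), (114, 38), (117, 38), (120, 34), (123, 27), (126, 37), (129, 38), (132, 38), (135, 38), (138, 39), (141, 40), (144, 39), (147, 42), (150, 42), (159, 48), (162, 48)]
side 30 [(0, 11), (3, 9), (9, 106), (15, 7), (18, 8), (21, 8), (24, 16), (27, 31), (30, 33), (33, 25), (36, 49), (39, 50), (45, 50)]
```

```bash
for i in 1 2 3; do :; done
python3 -m crank '[{"fingers":1,"dx":0,"dy":0.001,"dz":0,"ax":0,"ay":0,"az":0}]' | grep -E 'pos|ft'
python3 -m crank '[{"fingers":1,"dx":0,"dy":0.001,"dz":0,"ax":0,"ay":0,"az":0}]' | grep -E 'pos|ft'
python3 -m crank '[{"fingers":1,"dx":0,"dy":0.001,"dz":0,"ax":0,"ay":0,"az":0}]' | grep -E 'pos|ft'
```

```text
position: [0.5536, 0.2604, 0.0305]
ft_force: [-2.0, -2.6, -1.1]
position: [0.5535, 0.2614, 0.0305]
ft_force: [-0.7, -3.1, 0.3]
position: [0.5534, 0.2618, 0.0304]
ft_force: [-1.0, -4.4, 0.7]
```

The last step gained only 0.4 mm and the force rose, so contact has begun. I'll add a few sub-millimetre steps.

```bash
python3 -m crank '[{"fingers":1,"dx":0,"dy":0.0007,"dz":0,"ax":0,"ay":0,"az":0},{"fingers":1,"dx":0,"dy":0,"dz":0,"ax":0,"ay":0,"az":0}]' | grep -E 'pos|ft'
python3 -m crank '[{"fingers":1,"dx":0,"dy":0.0007,"dz":0,"ax":0,"ay":0,"az":0},{"fingers":1,"dx":0,"dy":0,"dz":0,"ax":0,"ay":0,"az":0}]' | grep -E 'pos|ft'
```

```text
position: [0.5534, 0.2618, 0.0304]
ft_force: [-1.4, -5.3, 0.0]
position: [0.5534, 0.2619, 0.0304]
ft_force: [-1.1, -6.4, 0.3]
```

```bash
python3 -m crank '[{"fingers":1,"dx":0,"dy":0.0015,"dz":0,"ax":0,"ay":0,"az":0},{"fingers":1,"dx":0,"dy":0,"dz":0,"ax":0,"ay":0,"az":0}]' | grep -E 'pos|ft'
python3 -m crank '[{"fingers":1,"dx":0,"dy":-0.006,"dz":0,"ax":0,"ay":0,"az":0},{"fingers":1,"dx":0,"dy":-0.02,"dz":0,"ax":0,"ay":0,"az":0},{"fingers":1,"dx":0,"dy":-0.03,"dz":0,"ax":0,"ay":0,"az":0},{"fingers":1,"dx":0,"dy":-0.02,"dz":-0.04,"ax":0,"ay":0,"az":0},{"fingers":1,"dx":0,"dy":-0.03,"dz":-0.05,"ax":0,"ay":0,"az":0},{"fingers":1,"dx":0,"dy":-0.03,"dz":-0.05,"ax":0,"ay":0,"az":0},{"fingers":1,"dx":0,"dy":-0.05,"dz":-0.03,"ax":0,"ay":0,"az":0},{"fingers":1,"dx":0,"dy":-0.05,"dz":0,"ax":0,"ay":0,"az":0},{"fingers":1,"dx":0,"dy":0,"dz":0,"ax":0,"ay":0,"az":0}]'
python3 - <<'E'
from plant import *
from h import *
d=snapshot("side");w=cloud(d);cv2.imwrite("pics/end.png",cv2.resize(d["image"][90:210,180:310,::-1],(780,600)))
d=snapshot("top");w=cloud(d);blobs(w,d["image"],.02,.06,(.4,.8,-.5,.42),30)
np.savez("end_top.npz",**d)
cv2.imwrite("pics/endtop.png",cv2.resize(d["image"][140:240,115:245,::-1],(780,600)))
E
python3 prof.py
```

```text
position: [0.5534, 0.2619, 0.0304]
ft_force: [-1.5, -9.2, 2.1]
clock: 28.4
position: [0.5717, 0.0237, 0.2016]
tcp_rot: [0.001, -0.034, 0.999, -0.001]
ft_force: [-0.7, 0.9, 0.5]
gripper_width: 0.0002
grasp_force: 0.0
px [185. 126.] c [768.2 225.3] LxW [101.2  71.5] ang 74.9 z 39.3 rgb [137. 111.  81.]
px [338. 167.] c [ 613.2 -307.8] LxW [121.5  56.9] ang -8.6 z 29.8 rgb [133. 113.  84.]
px [201. 160.] c [645.3 170.7] LxW [46.3  9.7] ang -84.9 z 21.8 rgb [90. 71. 56.]
px [181. 162.] c [639.5 237. ] LxW [52.4  9.8] ang -83.8 z 22.2 rgb [87. 67. 51.]
px [150. 190.] c [546.5 339.7] LxW [179.5 138.3] ang 4.6 z 40.7 rgb [121. 100.  74.]
px [312. 213.] c [ 451.9 -212.8] LxW [119.4  58.1] ang 12.9 z 29.7 rgb [150. 128.  95.]
px [186. 211.] c [471.1 218.8] LxW [58.7  9.4] ang -85.9 z 22.2 rgb [83. 60. 45.]
px [161. 213.] c [464.1 307.1] LxW [41.9  9.9] ang -85.2 z 21.9 rgb [82. 60. 45.]
top -65 [(0, 7), (3, 8), (6, 9), (9, 10), (12, 9), (15, 9), (18, 9), (21, 10), (24, 8), (27, 26), (30, 49), (33, 52), (36, 52), (39, 53), (42, 52), (45, 53), (51, 39), (54, 39), (57, 38), (60, 39), (63, 38), (
[... 1011 characters left out ...]
33, 35), (36, 37), (39, 51), (42, 50), (45, 51), (69, 40), (78, 37), (81, 38), (84, 39), (87, 36), (90, 28), (93, 34), (99, 38), (102, 31), (105, 37), (108, 32), (111, 38), (114, 38), (117, 35), (120, 37), (123, 35), (126, 38), (129, 37), (132, 36), (135, 36), (138, 37), (141, 38), (144, 43), (147, 44), (150, 37), (156, 49), (159, 46), (165, 47)]
side 30 [(0, 8), (6, 7), (9, 8), (15, 7), (18, 7), (21, 8), (24, 9), (27, 23), (30, 30), (33, 29), (36, 50), (39, 50), (42, 51), (48, 50), (69, 38), (75, 37), (78, 38), (81, 39), (90, 38), (93, 39), (99, 38), (102, 38), (114, 38), (117, 39), (123, 38), (126, 38), (135, 37), (141, 37), (144, 42), (147, 39), (150, 42), (153, 48), (156, 49), (159, 48)]
```

View pics/end.png

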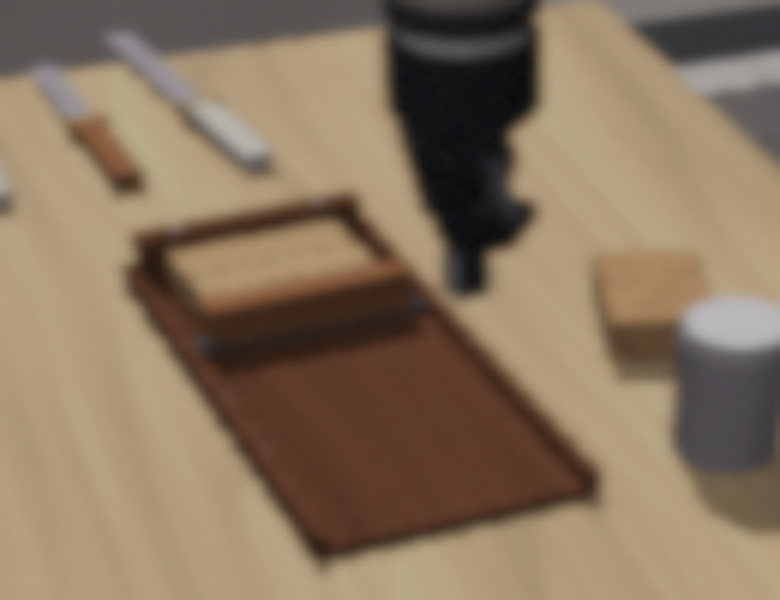

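View pics/endtop.png

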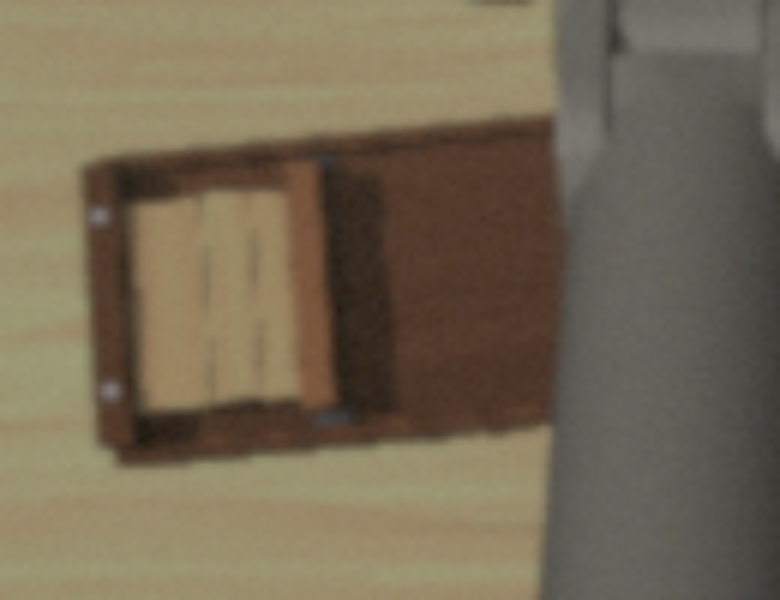

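Both pictures show the three blanks closed up between the stop (top crop x≈125) and the jaw (x≈310), square and with no gaps. The jaw face measures about 49 mm in tray y, as expected for 96 mm of widths. The push stalled at 9 N. Blanks B and D are unmoved, and the robot is clear.

```bash
python3 -c "
from plant import *
print(hand_in())"
```

```text
the job is handed in; nothing more can be done
None
```

Blanks A, C and E lie flat across the tray, snug between the jaw and the end stop. The other two blanks measured unmoved, the bystanders were not touched, and the job is handed in; no verdict came back.

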